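Make up two scanner kits in pocket trays

TASK

Make up the two scanner kits: in the three-pocket tray, the long lens goes in the pocket next to the tray's pull tab, the white-topped reference puck in the middle and the corner bracket in the pocket at the other end; in the two-pocket tray, the short lens goes in the pocket next to the tab and the fibre clamp block in the other. Stand every part upright, as it stands now, flat on the floor of its pocket, setting it down rather than dropping it. Leave the aluminium profile offcut and the screwdriver where they are.

Things in the scene. Friction and masses are not known exactly. Their poses are not given: they have to be found in the camera images.
- long_tray: Black-walled tray with three pockets, 226 x 78 mm. Pockets 70 x 70 mm inside, in a row along its x axis; 4 mm walls, top 14 mm and pocket floor 3 mm above the table. A black tab (22 mm out, 40 mm wide) sticks out of its +x end. Fixed, at any yaw, left or right of the stock. Origin: centre of underside. Pocket centres at x = +74 mm (next to the tab), 0 (middle) and -74 mm (far end), y = 0.
- short_tray: Black-walled tray with two pockets, 152 x 78 mm. Pockets 70 x 70 mm inside, in a row along its x axis; 4 mm walls, top 14 mm and pocket floor 3 mm above the table. A black tab (22 mm out, 40 mm wide) sticks out of its +x end. Fixed, at any yaw, left or right of the stock. Origin: centre of underside. Pocket centres at x = +37 mm (next to the tab) and -37 mm (the other pocket), y = 0.
- long_lens: The larger lens: black upright cylindrical barrel, 44 mm diameter, 75 mm tall, about 0.22 kg, dark glass on top. Loose, any yaw, in any of six stock places straight ahead. Origin: centre of the underside, z up.
- short_lens: The smaller lens: black upright cylindrical barrel, 34 mm diameter, 42 mm tall, about 0.09 kg, dark glass on top. Loose, any yaw, in any of six stock places straight ahead. Origin: centre of the underside, z up.
- reference_puck: White reference: black round puck with a white ceramic disc on top, 40 mm diameter, 37 mm tall, about 0.08 kg. Loose, any yaw, in any of six stock places straight ahead. Origin: centre of the underside, z up.
- corner_bracket: Dark steel corner bracket, 0.09 kg: foot 44 (x) x 34 (y) x 5 mm, 5 mm upright plate 44 mm tall along its +x edge, two side webs flush with its y sides, 38 mm tall from x = -2 to +17 mm. Grip it across y (34 mm) at about x = +8 mm. Loose, any yaw, in any of six stock places straight ahead. Origin: centre of the foot's underside, z up.
- clamp_block: Fibre clamp block: solid aluminium block 42 (x) x 34 (y) x 40 mm tall, four dark screw heads and a round black fibre port on top, about 0.13 kg. Loose, any yaw, in any of six stock places straight ahead. Origin: centre of the underside, z up.
- profile_offcut: Not for the kits: offcut of slotted aluminium profile lying on its side, 75 (x) x 30 (y) x 30 mm tall. Loose, any yaw, in any of six stock places straight ahead. Must stay where it is. Origin: centre of the underside.
- screwdriver: Black-handled screwdriver, 160 mm long, handle 26 mm thick, lying on the table beyond the stock, roughly along the world y axis. Must stay where it is. Origin: mid-length on its underside; its x axis runs from handle to tip.

How it is judged:
By the outcome, as a careful person would: the job done as asked, in the order asked, and still so for the second after the job is handed in, with the robot touching nothing.
It also fails if it takes over 115 s, if anything falls off the work surface, if the arm or the gripper's body presses on something with over 40 N, if the wrist force passes 120 N, or if a joint passes its speed limit or range.

ROBOT

A 7-joint arm with a two-finger parallel gripper is mounted at the origin on the work surface. World frame = base frame: x ahead of the robot, y to its left, z up, the work surface at z = 0. Lengths are in m, angles in rad, forces in N, time in s.
With the tool pointing down it reaches from about 0.4 to 0.875 m from the base axis. Payload 19.3 kg.
Tool frame: the origin (TCP) lies on the centre line of the jaws, within the pads' length; the fingertips stand 8 mm ahead of it and the grasp point (between the pads) lies 11 mm behind it; z points along the fingers, y is the line along which they close (so a half turn about z gives the same grasp; the last joint's range is limited). The gripper opens to 85 mm and grips with 20 to 120 N. Pads are 22 mm wide; open, the fingers measure 114 mm over their backs; the gripper's body (76 mm by 85 mm) begins 54 mm behind the grasp point. The pads swing forward as they close: fully open they stand 13 mm farther back than shut.
Start: joints at [1.147, 0.521, -0.036, 1.599, 0.021, 1.021, -0.113], TCP at [0.217, -0.586, 0.239] pointing down, gripper open.
Joint ranges: [-2.91, 2.91], [-0.3, 2.13], [-1.5, 1.42], [0.17, 2.43], [-1.26, 4.41], [0.16, 1.93], [-2.52, 2.52]. Speed limits (rad/s): [1.89, 1.89, 2.39, 2.39, 3.01, 3.01, 3.01].

INTERFACE

Orientations are given as [roll, pitch, yaw] about the fixed x, y, z axes, in that order (R = Rz(yaw) Ry(pitch) Rx(roll)).
In Python, from workcell import status, grab_frame, camera_params, bot, search_frame, silhouettes gives the robot as it stands.
- The arm moves only by the shell command python3 -m creep 'ROWS' [FORCE]. ROWS is JSON, a list of rows, each a list of 5 numbers: the shift along the tool's x, y, z in units of 60 mm (1.0 is 60 mm), then the turn about the tool's z in units of 8 degrees (1.0 is 8 degrees), then the opening, from 0 (shut) to 1 (fully open). In form: [[x, y, z, twist, hand], ...]. A call has 1 to 5 rows; each row is the pose to reach, as a shift and turn from the pose commanded when the call began, along the tool's axes at that moment; what a row does not reach only later rows make up. A row lasts 1/8 s, in which the tool goes at most 62.5 mm and 10.7 degrees, less where a joint would pass 70% of its speed; a pose out of reach is approached as far as the arm can. A call with a gripper value outside its range is refused whole. The fingers move at their own pace and stop on an object; FORCE is the grip in N (left out, the last holds). Time passes only in rows, so rows that repeat a pose let the fingers close. It gives the time, the measured TCP pose, the force, the opening and the grip force at its end, in the units of the state.
- status.observe(): the state, without advancing time (a new reading comes with each control period).
- grab_frame(name): name is "scene" or "top" or "wrist"; returns the picture (384x512x3 uint8, blue, green, red); there is no depth.
- camera_params(name): a dict with "K" (3x3 intrinsics, pixels), "k1" (the pictures are not rectified: a ray, as slopes to the right and down, at radius r is drawn at 1 + k1 r^2 times it, then the intrinsics apply), "rvec" (rotation vector, rad) and "tvec" (3), from world to camera coordinates, as OpenCV has them; the wrist camera has in their place "tool_from_camera" (4x4, takes a point from camera to tool coordinates, whose origin is the TCP and whose axes are the flange's). Camera axes: x right, y down, z forward; pixel columns grow to the right and rows downward; lengths in m; the calibration is good to about 2 mm. A picture is of the moment at which its call begins: read the wrist's pose just before it. camera_params takes no time and is no camera call.
- bot.job_done(): hands the job in; it is judged then, once.
Trained networks look in the newest picture that a camera, given by its name, has taken for a name from the list of things; names that differ only in an ending like _2 or _b are one class to them, and where a whole thing is asked for, a point or a joint stands for the part that bears it (a point fixed in the world has none). Each returns a list of dicts, best first, with "p" (0 to 1); they miss things now and then, are a little off and sometimes report something else, mostly with a low value. They report only what shows in the picture. A call takes as long as a camera call.
- search_frame(camera, name): "extent" ([left, top, right, bottom] as shares, 0 to 1, of the picture: columns of its width, rows of its height, round what is visible of it).
- silhouettes(camera, name): "mask" (384x512 bool, what is visible of it) and "extent" ([left, top, right, bottom] as shares, 0 to 1, of the picture: columns of its width, rows of its height, round what is visible of it).
The state is a dict: "clock": time; "qpos": joint angles; "qd": joint speeds; "joint_efforts": joint torques, N m; "position": TCP position; "tool_rot": TCP orientation; "force": force on the tool from outside, world axes, zero at the start; "moment": the same for the moment, N m; "grip_width": finger opening in m; "finger_force": force on a finger pad.
Only numpy, scipy, OpenCV 4.12 (cv2) and the standard library are available. Lean on these libraries where they do the work, as an engineer would, in place of code of your own. Each camera call takes 0.05 s, during which the arm holds its last target. There are 200 camera calls.

## Working session

There is one attempt and no reset: what is moved stays moved. The work goes in short steps, Python scripts to look and compute and a shell command to move; the robot and the scene stay as the last step left them, time stands still between calls to the robot, and variables do not carry over. Pictures are saved under pics/ and viewed, at most 14 in all, crops included, and the job is handed in when it is done.

```bash
mkdir -p pics; ls; python3 - <<'E'
from workcell import *
import cv2,numpy as np
s=status.observe();print({k:np.round(v,3).tolist() for k,v in s.items()})
a=grab_frame("top");b=grab_frame("scene")
cv2.imwrite("pics/top.png",a);cv2.imwrite("pics/scene.png",b)
np.set_printoptions(precision=4,suppress=True)
for c in("top","scene","wrist"):print(c,camera_params(c))
for n in "long_tray short_tray long_lens short_lens reference_puck corner_bracket clamp_block profile_offcut screwdriver".split():
    print(n,[(round(d["p"],2),(np.array(d["extent"])*[512,384,512,384]).round().tolist()) for d in search_frame("top",n)][:3])
E
```

```text
pics
{'clock': 0.0, 'qpos': [1.147, 0.522, -0.036, 1.6, 0.021, 1.021, -0.113], 'qd': [-0.0, -0.002, 0.001, 0.001, -0.001, 0.001, 0.001], 'joint_efforts': [-0.001, -92.711, 1.98, -36.993, 0.018, 0.008, -0.0], 'position': [0.216, -0.586, 0.239], 'tool_rot': [-3.14, 0.0, 0.354], 'force': [0.665, 0.367, -1.07], 'moment': [-0.021, 0.007, -0.098], 'finger_force': 0.0, 'grip_width': 0.086}
top {'K': array([[499.2373,   0.    , 256.3533],
       [  0.    , 499.2373, 192.7723],
       [  0.    ,   0.    ,   1.    ]]), 'k1': -0.15026794201782748, 'rvec': array([ 2.186 , -2.1879,  0.1258]), 'tvec': array([-0.0153,  0.6227,  1.322 ])}
scene {'K': array([[368.3084,   0.    , 261.0966],
       [  0.    , 368.3084, 192.1062],
       [  0.    ,   0.    ,   1.    ]]), 'k1': -0.08900449121350057, 'rvec': array([ 1.9528,  1.1005, -0.57  ]), 'tvec': array([-0.3112, -0.2554,  1.1852])}
wrist {'K': array([[268.2005,   0.    , 254.386 ],
       [  0.    , 268.2005, 191.7544],
       [  0.    ,   0.    ,   1.    ]]), 'k1': -0.03847775678525725, 'tool_from_camera': array([[ 0.0006, -0.9451, -0.3268,  0.0861],
       [ 1.    ,  0.0005,  0.0004,  0.0005],
       [-0.0002, -0.3268,  0.9451, -0.1335],
       [ 0.    ,  0.    ,  0.    ,  1.    ]])}
long_tray []
short_tray [(0.8, [327.0, 221.0, 388.0, 280.0])]
long_lens [(0.51, [220.0, 208.0, 239.0, 225.0])]
short_lens []
reference_puck [(0.46, [221.0, 171.0, 235.0, 182.0])]
corner_bracket [(0.42, [274.0, 217.0, 285.0, 227.0])]
clamp_block [(0.57, [215.0, 251.0, 233.0, 272.0]), (0.57, [103.0, 226.0, 196.0, 285.0])]
profile_offcut [(0.58, [264.0, 167.0, 295.0, 184.0])]
screwdriver [(0.52, [245.0, 137.0, 302.0, 145.0])]
```

```bash
python3 - <<'E'
import cv2
a=cv2.imread("pics/top.png");cv2.imwrite("pics/topc.png",cv2.resize(a[120:300,90:410],(800,450),interpolation=cv2.INTER_CUBIC))
E
```

```text
(no output)
```

View pics/topc.png

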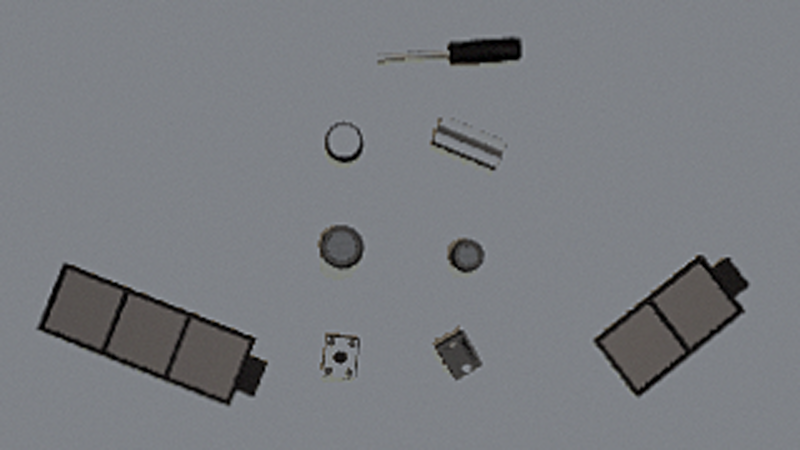

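View pics/scene.png

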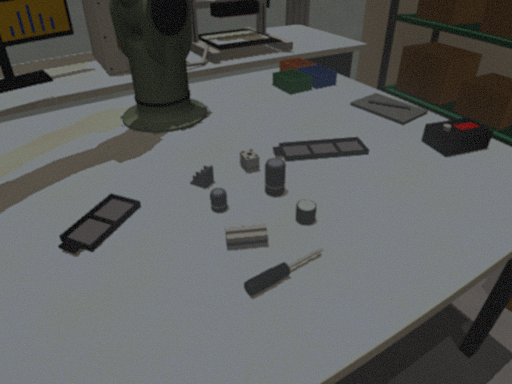

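The top view shows the long tray at left (crop px 66,265 to 230,403) with its tab on the right end. The short tray is at right with its tab at the upper right. The long lens is at (341,246), the short lens at (466,254), the puck at (344,141), the clamp block at (340,356), the bracket at (458,352) and the offcut at (469,143).

```bash
cat > h.py <<'E'
import sys,cv2,numpy as np
from scipy.spatial.transform import Rotation as Rot
from workcell import *
np.set_printoptions(precision=4,suppress=True)
def cam(name,s=None):
    c=camera_params(name)
    if name=="wrist":
        T=np.eye(4);T[:3,:3]=Rot.from_euler("xyz",s["tool_rot"]).as_matrix();T[:3,3]=s["position"]
        T=T@c["tool_from_camera"];R=T[:3,:3].T;t=-R@T[:3,3]
    else: R=cv2.Rodrigues(c["rvec"])[0];t=c["tvec"]
    return c["K"],np.array([c["k1"],0,0,0.]),R,t
def back(C,px,z):
    K,d,R,t=C
    u=cv2.undistortPoints(np.array(px,float).reshape(-1,1,2),K,d)[:,0]
    r=np.c_[u,np.ones(len(u))]@R;o=-R.T@t
    return (o+r*((z-o[2])/r[:,2])[:,None])[:,:2]
def proj(C,P):
    K,d,R,t=C
    return cv2.projectPoints(np.array(P,float).reshape(-1,1,3),cv2.Rodrigues(R)[0],t,K,d)[0][:,0]
def go(x,y,z,yaw=None,s=None):
    "units of move from the present pose to TCP x,y,z and yaw (deg, closest mod 180)"
    s=s or status.observe();R=Rot.from_euler("xyz",s["tool_rot"]).as_matrix()
    y0=np.degrees(np.arctan2(R[1,0],R[0,0]));d=R.T@(np.array([x,y,z])-s["position"])/.06
    tw=0 if yaw is None else -((yaw-y0+90)%180-90)/8
    print("move",d.round(2),"twist",round(tw,2),"yaw now",round(y0,1),"pos",np.array(s["position"]).round(4),"t",s["clock"],"q7",round(s["qpos"][6],2))
E
python3 - <<'E'
from h import *
C=cam("top")
f=lambda p:np.array(p)/2.5+[90,120]-[.3,.3]
for n,p,L in(("long",[(66,265),(255,338),(230,403),(40,328)],1),("short",[(597,341),(700,257),(742,310),(638,395)],1)):
    w=back(C,f(p),.014);e=(w[1]+w[2]-w[0]-w[3]);print(n,w.mean(0),np.degrees(np.arctan2(e[1],e[0])),np.linalg.norm(e)/2,np.linalg.norm(w[0]-w[3]))
for n,p,z in(("llens",(341,246),.075),("slens",(466,254),.042),("puck",(344,140),.037),("brk",(458,352),.03),("clamp",(340,356),.04),("off",(469,143),.03)):print(n,back(C,f([p]),z))
go(.55,-.05,.24,0)
E
```

```text
long [0.4594 0.2771] -110.76702879304113 0.22322141027840744 0.07432421617810223
short [ 0.4666 -0.2934] -51.96937006596494 0.1483330943607871 0.07425910470622554
llens [[0.5523 0.0641]]
slens [[ 0.545 -0.068]]
puck [[0.668  0.0626]]
brk [[ 0.4404 -0.0597]]
clamp [[0.4369 0.0662]]
off [[ 0.6657 -0.0727]]
move [ 8.31 -6.46 -0.01] twist 2.53 yaw now 20.3 pos [ 0.2165 -0.5863  0.2393] t 0.55 q7 -0.11
```

```bash
python3 -m creep '[[8.2,-6.4,0,2.5,1],[8.2,-6.4,0,2.5,1],[8.2,-6.4,0,2.5,1],[8.2,-6.4,0,2.5,1],[8.2,-6.4,0,2.5,1]]'; python3 -c "
from h import *
go(.54,-.02,.24,0)"
```

```text
clock: 1.18
position: [0.3819, -0.3188, 0.2396]
tool_rot: [3.141, -0.001, 0.005]
force: [1.8, -0.9, 0.3]
grip_width: 0.0858
finger_force: 0.0
move [ 2.66 -4.97 -0.01] twist 0.03 yaw now 0.3 pos [ 0.3819 -0.3188  0.2396] t 1.175 q7 -1.01
```

```bash
python3 -m creep '[[2.6,-5,0,0,1],[2.6,-5,0,0,1],[2.6,-5,0,0,1],[2.6,-5,0,0,1],[2.6,-5,0,0,1]]' >/dev/null; python3 -m creep '[[0.3,-1,0,0,1],[0.3,-1,0,0,1],[0.3,-1,0,0,1]]'; python3 - <<'E'
from h import *
s=status.observe();im=grab_frame("wrist");cv2.imwrite("pics/w1.png",im)
import pickle;pickle.dump(s,open("w1.pkl","wb"));go(.54,-.02,.24,0)
E
```

```text
clock: 2.17
position: [0.5415, 0.0172, 0.2392]
tool_rot: [3.141, 0.0, 0.005]
force: [0.2, -0.6, -0.2]
grip_width: 0.0855
finger_force: 0.0
move [-0.03  0.61 -0.01] twist 0.03 yaw now 0.2 pos [0.5414 0.0164 0.2393] t 2.225 q7 -1.79
```

View pics/w1.png

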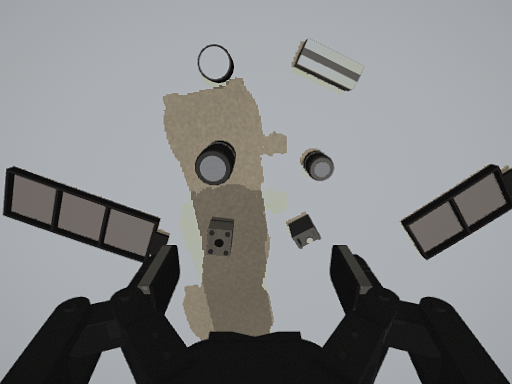

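Wrist picture: puck top near (215,63), long lens top (213,168), short lens top (321,170), clamp block (219,240), bracket (304,230) and offcut (328,65). The long tray is at lower left (10,168 to 147,262) and the short tray at lower right.

```bash
python3 - <<'E'
import cv2,numpy as np
a=cv2.imread("pics/w1.png");b=cv2.resize(a[35:265,180:380],(522,600),interpolation=cv2.INTER_CUBIC)
c=cv2.resize(a[155:270,0:175],(278,183));d=cv2.resize(a[155:270,395:512],(278,273))
o=np.zeros((600,800,3),np.uint8);o[:,:522]=b;o[:183,522:]=c;o[200:473,522:]=d
cv2.imwrite("pics/w1c.png",o)
from h import *
import pickle
s=pickle.load(open("w1.pkl","rb"));C=cam("wrist",s)
for n,z in(("long_lens",.075),("short_lens",.042),("reference_puck",.037),("corner_bracket",.03),("clamp_block",.04),("long_tray",.014),("short_tray",.014)):
    r=silhouettes("wrist",n)[:3]
    for d in r:
        m=d["mask"].astype(np.uint8);c,_=cv2.findContours(m,0,2);c=max(c,key=cv2.contourArea)
        print(n,round(d["p"],2),cv2.approxPolyDP(c,3,True)[:,0].tolist() if 'tray' in n or 'bl' in n or 'br' in n else cv2.minEnclosingCircle(c))
E
```

```text
long_lens 0.95 ((216.5, 162.5), 23.162569046020508)
short_lens 0.96 ((318.1565246582031, 165.074462890625), 15.982614517211914)
reference_puck 0.81 ((216.0, 63.0), 19.723182678222656)
reference_puck 0.45 ((219.8284149169922, 235.7158203125), 20.944181442260742)
corner_bracket 0.66 [[308, 214], [289, 223], [299, 248], [320, 238]]
clamp_block 0.79 [[213, 217], [206, 252], [229, 255], [234, 221]]
long_tray 0.94 [[6, 169], [6, 216], [140, 262], [166, 243], [167, 235], [156, 230], [159, 219], [14, 166]]
short_tray 0.85 [[511, 169], [502, 174], [497, 166], [488, 165], [403, 220], [420, 253], [428, 259], [510, 210]]
```

View pics/w1c.png

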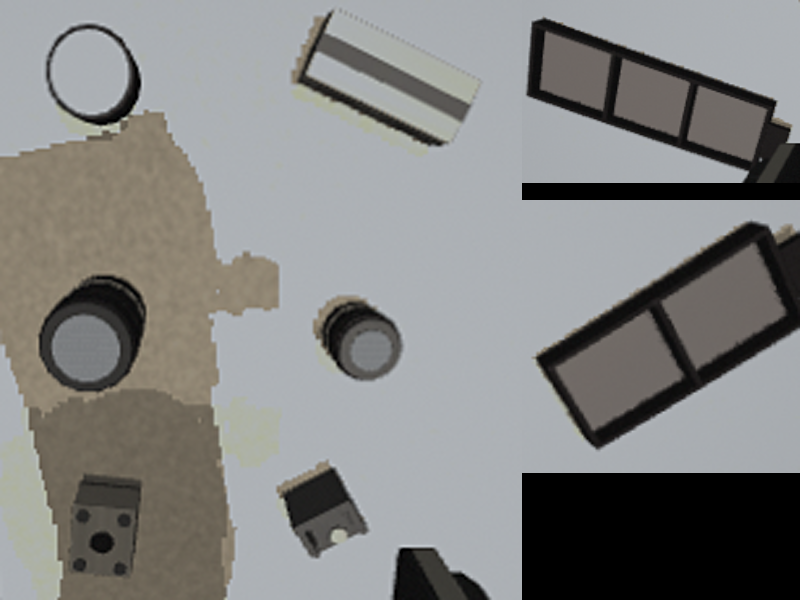

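The zoom shows the puck top at (92,72), the long lens top at (87,344), the short lens top at (369,347) and the clamp top centre at (104,540). The dark quad of the bracket is its upright plate, facing up and left, with its top edge at (298,530) to (353,505).

```bash
cat > est.py <<'E'
from h import *
import pickle
s=pickle.load(open("w1.pkl","rb"));C=cam("wrist",s)
f=lambda p:np.array(p)/2.61+[180-.3,35-.3]
g=lambda p:(np.array(p)-[522,0])/1.588+[-.2,155-.2]
k=lambda p:(np.array(p)-[522,200])/2.375+[395-.3,155-.3]
E={}
for n,p,z in(("llens",(87,344),.075),("slens",(369,347),.042),("puck",(92,72),.037)):E[n]=[*back(C,f([p]),z)[0],0]
w=back(C,f([(78,502),(138,506),(133,577),(70,571)]),.04);e=w[0]+w[1]-w[2]-w[3];E["clamp"]=[*w.mean(0),np.degrees(np.arctan2(e[1],e[0]))];print(np.linalg.norm(e)/2,np.linalg.norm(w[0]-w[1]))
w=back(C,f([(298,530),(353,505)]),.044);e=w[0]-w[1];a=np.arctan2(e[1],e[0])-np.pi/2;print(np.linalg.norm(e))
E["brk"]=[*(w.mean(0)-.022*np.array([np.cos(a),np.sin(a)])),np.degrees(a)]
w=back(C,g([(540,19),(775,101),(754,170),(528,96)]),.014);e=w[1]+w[2]-w[0]-w[3];E["long"]=[*w.mean(0),np.degrees(np.arctan2(e[1],e[0]))];print(np.linalg.norm(e)/2)
w=back(C,k([(538,356),(754,224),(810,318),(598,446)]),.014);e=w[1]+w[2]-w[0]-w[3];E["short"]=[*w.mean(0),np.degrees(np.arctan2(e[1],e[0]))];print(np.linalg.norm(e)/2)
for n in E:E[n]=np.array(E[n]).round(4).tolist()
if __name__=="__main__":
    print(E)
    im=cv2.resize(cv2.imread("pics/w1.png")[30:270],None,fx=1.56,fy=1.56,interpolation=cv2.INTER_CUBIC)
    def dr(n,P,z,col=(0,0,255)):
        x,y,a=E[n];a=np.radians(a);P=np.array(P,float)@np.array([[np.cos(a),np.sin(a)],[-np.sin(a),np.cos(a)]])+[x,y]
        q=(proj(C,np.c_[P,np.full(len(P),z)])-[0,30]+.5)*1.56;cv2.polylines(im,[q.round().astype(int)],True,col,1)
    R=lambda x0,x1,h:[(x0,-h),(x1,-h),(x1,h),(x0,h)]
    t=np.linspace(0,2*np.pi,30);ci=lambda r:np.c_[r*np.cos(t),r*np.sin(t)]
    for n,r,z in(("llens",.022,.075),("slens",.017,.042),("puck",.02,.037)):dr(n,ci(r),z);dr(n,ci(r),0,(0,255,0))
    dr("clamp",R(-.021,.021,.017),.04);dr("clamp",R(-.021,.021,.017),0,(0,255,0))
    dr("brk",R(-.022,.022,.017),0,(0,255,0));dr("brk",R(.017,.022,.017),.044);dr("brk",R(-.002,.017,.017),.038,(255,0,0))
    dr("long",R(-.113,.113,.039),.014);dr("long",R(.113,.135,.02),.01);dr("short",R(-.076,.076,.039),.014);dr("short",R(.076,.098,.02),.01)
    cv2.imwrite("pics/ov.png",im)
E
python3 est.py
```

```text
0.04308289149331131 0.03171899465327849
0.031687751669052286
0.22169428269793112
0.14788089543946872
{'llens': [0.5548, 0.0643, 0.0], 'slens': [0.546, -0.0675, 0.0], 'puck': [0.6681, 0.063, 0.0], 'clamp': [0.4383, 0.0652, -6.847], 'brk': [0.4349, -0.0622, 27.8579], 'long': [0.4626, 0.2757, -110.558], 'short': [0.4711, -0.2883, -53.0113]}
```

View pics/ov.png

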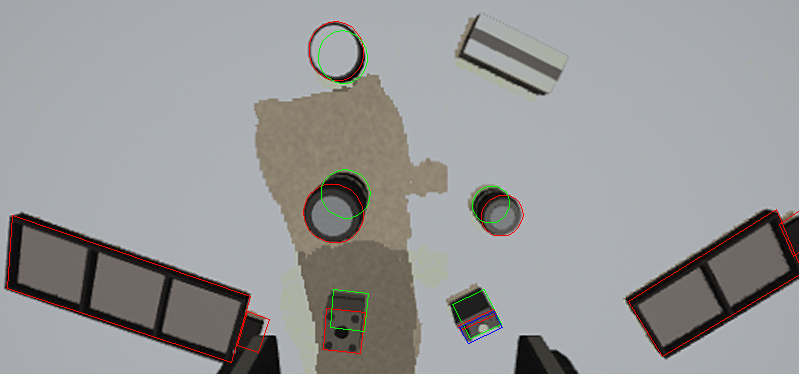

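```bash
python3 -m creep '[[0.2,-0.8,0,-1.3,1],[0.2,-0.8,0,-2.6,1],[0.2,-0.8,0.5,-3.9,1],[0.2,-0.8,1,-5.2,1],[0.2,-0.8,1.4,-6.2,1]]' >/dev/null; python3 -m creep '[[0,0,0,-1.3,1],[0,0,0,-2.45,1],[0,0,0,-2.45,1],[0,0,0,-2.45,1]]' | head -3;  python3 -c "
from h import *
go(.5543,.0642,.042,69.4)"
```

```text
clock: 3.7
position: [0.5534, 0.0653, 0.1553]
tool_rot: [3.142, -0.0, 1.208]
move [-0.01  0.02  1.89] twist -0.02 yaw now 69.2 pos [0.5534 0.0653 0.1553] t 3.7 q7 -0.87
```

```bash
python3 -m creep '[[0,0,0.8,0,1],[0,0,1.6,0,1],[0,0,1.9,0,1],[0,0,1.9,0,1],[0,0,1.9,0,1]]' >/dev/null; python3 -m creep '[[0,0,0,0,0],[0,0,0,0,0],[0,0,0,0,0],[0,0,0,0,0],[0,0,0,0,0]]' 45
```

```text
clock: 4.95
position: [0.5536, 0.0654, 0.0421]
tool_rot: [3.141, -0.0, 1.212]
force: [-3.9, -0.9, 11.5]
grip_width: 0.0432
finger_force: 44.2
```

```bash
python3 -m creep '[[0,0,-0.5,0,0],[0,0,-1,0,0],[0.2,-0.4,-1.3,0,0],[0.7,-1.2,-1.3,0,0],[1.2,-2.1,-1.3,0,0]]' >/dev/null; python3 -m creep '[[0.3,-0.55,0,0,0],[0.3,-0.55,0,0,0],[0.3,-0.55,0,0,0]]'; python3 - <<'E'
from h import *
import pickle
s=status.observe();im=grab_frame("wrist");cv2.imwrite("pics/w2.png",im);pickle.dump(s,open("w2.pkl","wb"));C=cam("wrist",s)
go(.435,.2067,.0455,69.4)
def dr(E,P,z):
    x,y,a=E;a=np.radians(a);P=np.array(P,float)@np.array([[np.cos(a),np.sin(a)],[-np.sin(a),np.cos(a)]])+[x,y]
    cv2.polylines(im,[proj(C,np.c_[P,np.full(len(P),z)]).round().astype(int)],True,(0,0,255),1)
R=lambda x0,x1,h:[(x0,-h),(x1,-h),(x1,h),(x0,h)]
dr((.461,.276,-110.6),R(-.113,.113,.039),.014);dr((.461,.276,-110.6),R(-.035,.035,.035),.003)
cv2.imwrite("pics/w2o.png",im)
E
```

```text
clock: 5.95
position: [0.4365, 0.205, 0.1194]
tool_rot: [3.141, 0.0, 1.212]
force: [1.0, -1.2, -2.3]
grip_width: 0.0429
finger_force: 46.4
move [ 0.02 -0.04  1.23] twist -0.0 yaw now 69.4 pos [0.4367 0.2047 0.1193] t 6.0 q7 -1.26
```

View pics/w2o.png

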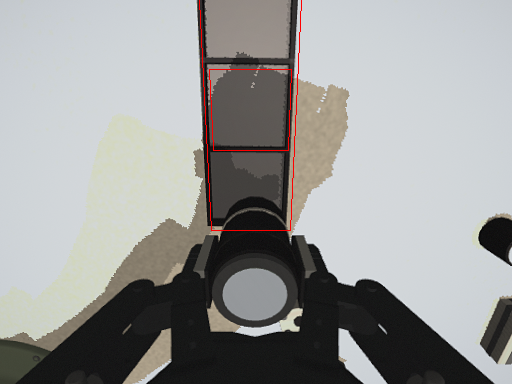

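```bash
python3 -m creep '[[0.06,-0.06,0.5,0,0],[0.06,-0.06,0.95,0,0],[0.06,-0.06,1.15,0,0],[0.06,-0.06,1.2,0,0],[0.06,-0.06,1.22,0,0]]'; python3 -m creep '[[0,0,0.01,0,0],[0,0,0.02,0,0],[0,0,0.02,0,0]]'
```

```text
clock: 6.62
position: [0.4344, 0.2101, 0.0466]
tool_rot: [3.141, -0.001, 1.212]
force: [1.0, 0.6, -1.6]
grip_width: 0.043
finger_force: 46.5
clock: 7.0
position: [0.4341, 0.2102, 0.0451]
tool_rot: [3.141, -0.0, 1.212]
force: [-0.4, -0.6, -0.3]
grip_width: 0.0426
finger_force: 46.5
```

```bash
python3 -m creep '[[0,0,0.01,0,0],[0,0,0.01,0,0.9],[0,0,0.01,0,0.9],[0,0,0.01,0,0.9],[0,0,0.01,0,0.9]]'; python3 -m creep '[[0,0,-0.4,0,0.9],[0,0,-1,0,0.9],[0,0,-1.6,0,1],[0,0,-1.6,0,1]]'; python3 -c "
from h import *
go(.668,.063,.13,69.4)"
```

```text
clock: 7.62
position: [0.4339, 0.2102, 0.0443]
tool_rot: [-3.142, 0.0, 1.213]
force: [0.4, 0.9, -0.7]
grip_width: 0.0771
finger_force: 0.0
clock: 8.12
position: [0.435, 0.2106, 0.1424]
tool_rot: [3.139, -0.003, 1.212]
force: [-0.1, -0.9, -0.1]
grip_width: 0.0855
finger_force: 0.0
move [-0.94  4.5   0.22] twist 0.01 yaw now 69.4 pos [0.435  0.2106 0.1424] t 8.125 q7 -1.25
```

```bash
python3 -m creep '[[-0.94,4.5,0.2,0,1],[-0.94,4.5,0.2,0,1],[-0.94,4.5,0.2,0,1],[-0.94,4.5,0.2,0,1],[-0.94,4.5,0.2,0,1]]' >/dev/null;python3 -m creep '[[0,0,0,0,1],[0,0,0,0,1]]' >/dev/null; python3 -c "
from h import *
go(.668,.063,.024,69.4)"
```

```text
move [0.01 0.03 1.73] twist 0.01 yaw now 69.5 pos [0.6661 0.0634 0.1275] t 9.0 q7 -0.81
```

```bash
python3 -m creep '[[0,0.02,0.7,0,1],[0,0.02,1.3,0,1],[0,0.02,1.7,0,1],[0,0.02,1.72,0,1],[0,0.02,1.72,0,1]]' >/dev/null; python3 -m creep '[[0,0,0,0,0],[0,0,0,0,0],[0,0,0,0,0],[0,0,0,0,0],[0,0,0,0,0]]' 40;python3 -m creep '[[0,0,-0.4,0,0],[0,0,-1,0,0],[0,0,-1.7,0,0],[0,0,-1.7,0,0]]';  python3 -c "
from h import *
go(.4608,.2788,.028,69.4)"
```

```text
clock: 10.25
position: [0.6684, 0.0622, 0.0259]
tool_rot: [3.141, -0.0, 1.212]
force: [-1.7, -0.6, 8.7]
grip_width: 0.0386
finger_force: 39.3
clock: 10.75
position: [0.67, 0.0625, 0.132]
tool_rot: [3.136, -0.003, 1.212]
force: [-0.4, -0.3, -1.2]
grip_width: 0.0385
finger_force: 40.5
move [ 2.15 -4.54  1.72] twist 0.01 yaw now 69.5 pos [0.67   0.0625 0.132 ] t 10.75 q7 -0.81
```

```bash
python3 -m creep '[[2.15,-4.54,0,0,0],[2.15,-4.54,0,0,0],[2.15,-4.54,0,0,0],[2.15,-4.54,0,0,0],[2.15,-4.54,0,0,0]]' >/dev/null;python3 -m creep '[[0,0,0,0,0],[0,0,0,0,0]]' >/dev/null; python3 -c "
from h import *
go(.4608,.2788,.029,69.4)"
```

```text
move [0.02 0.03 1.64] twist 0.01 yaw now 69.5 pos [0.4587 0.2782 0.1274] t 11.625 q7 -1.33
```

```bash
python3 -m creep '[[0.02,0.02,0.6,0,0],[0.02,0.02,1.2,0,0],[0.02,0.02,1.5,0,0],[0.02,0.02,1.58,0,0],[0.02,0.02,1.61,0,0]]'; python3 -m creep '[[0,0,0.02,0,0],[0,0,0.03,0,0],[0,0,0.03,0,0]]'
```

```text
clock: 12.25
position: [0.4603, 0.2793, 0.0311]
tool_rot: [3.141, -0.001, 1.212]
force: [0.5, 0.5, -0.6]
grip_width: 0.0385
finger_force: 40.7
clock: 12.62
position: [0.46, 0.2793, 0.029]
tool_rot: [3.141, -0.0, 1.212]
force: [0.4, 0.6, -1.7]
grip_width: 0.0383
finger_force: 40.7
```

```bash
python3 -m creep '[[0,0,0.01,0,0],[0,0,0.01,0,0.9],[0,0,0.01,0,0.9],[0,0,0.01,0,0.9],[0,0,0.01,0,0.9]]'; python3 -m creep '[[0,0,-0.4,0,0.9],[0,0,-1,0,0.9],[0,0,-2,0,1],[0,0,-2,0,1]]'; python3 -c "
from h import *
go(.442,-.0585,.14,27.9)"
```

```text
clock: 13.25
position: [0.4598, 0.2793, 0.0281]
tool_rot: [-3.142, 0.0, 1.212]
force: [0.3, 0.1, 1.0]
grip_width: 0.0769
finger_force: 0.0
clock: 13.75
position: [0.4614, 0.2803, 0.1519]
tool_rot: [3.138, -0.005, 1.212]
force: [-1.1, -0.0, -0.4]
grip_width: 0.0855
finger_force: 0.0
move [-5.4   1.68  0.18] twist 5.19 yaw now 69.4 pos [0.4614 0.2803 0.1519] t 13.75 q7 -1.32
```

```bash
python3 -m creep '[[-5.4,1.68,0,5.2,1],[-5.4,1.68,0,5.2,1],[-5.4,1.68,0,5.2,1],[-5.4,1.68,0,5.2,1],[-5.4,1.68,0,5.2,1]]' | head -3; python3 -c "
from h import *
go(.442,-.0585,.16,27.9)"
```

```text
clock: 14.38
position: [0.4415, -0.0346, 0.1478]
tool_rot: [3.141, 0.0, 0.484]
move [-0.18  0.36 -0.2 ] twist -0.02 yaw now 27.7 pos [ 0.4415 -0.0346  0.1478] t 14.375 q7 -1.31
```

```bash
python3 -m creep '[[-0.18,0.36,-0.2,0,1],[-0.18,0.36,-0.2,0,1],[-0.18,0.36,-0.2,0,1]]' | head -3; python3 - <<'E'
from h import *
s=status.observe();im=grab_frame("wrist");C=cam("wrist",s)
go(.442,-.0585,.03,27.9)
def dr(E,P,z,col):
    x,y,a=E;a=np.radians(a);P=np.array(P,float)@np.array([[np.cos(a),np.sin(a)],[-np.sin(a),np.cos(a)]])+[x,y]
    cv2.polylines(im,[((proj(C,np.c_[P,np.full(len(P),z)])-[150,140]+.5)*3).round().astype(int)],True,col,1)
R=lambda x0,x1,h:[(x0,-h),(x1,-h),(x1,h),(x0,h)]
im=cv2.resize(im[140:340,150:350],None,fx=3,fy=3)
B=(.4349,-.0622,27.86)
dr(B,R(.017,.022,.017),.044,(0,0,255));dr(B,R(-.002,.017,.017),.038,(255,0,0));dr(B,R(-.022,.022,.017),0,(0,255,0))
cv2.imwrite("pics/w3o.png",im)
E
```

```text
clock: 14.75
position: [0.4425, -0.0562, 0.1597]
tool_rot: [-3.141, 0.0, 0.487]
move [-0.03  0.04  2.16] twist 0.01 yaw now 27.9 pos [ 0.4425 -0.0559  0.1597] t 14.8 q7 -1.25
```

View pics/w3o.png

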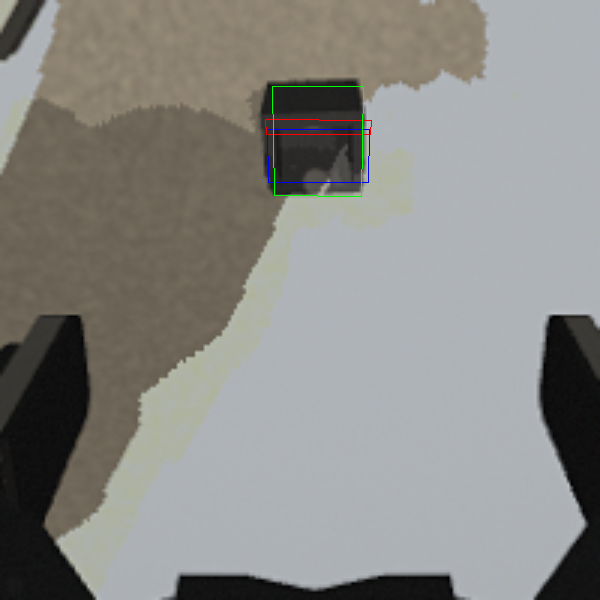

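```bash
python3 -m creep '[[0,0,0.8,0,1],[0,0,1.6,0,1],[0,0,2.1,0,1],[0,0,2.22,0,1],[0,0,2.22,0,1]]' >/dev/null; python3 -m creep '[[0,0,0,0,0],[0,0,0,0,0],[0,0,0,0,0],[0,0,0,0,0],[0,0,0,0,0]]' 40;python3 -m creep '[[0,0,-0.4,0,0],[0,0,-1,0,0],[0,0,-1.8,0,0],[0,0,-1.8,0,0]]';  python3 -c "
from h import *
u=np.array([np.cos(np.radians(69.4)),np.sin(np.radians(69.4))]);t=np.array([.4868,.3481])+.008*u;print(t)
go(*t,.14,69.4)"
```

```text
clock: 16.05
position: [0.443, -0.057, 0.0276]
tool_rot: [3.141, -0.001, 0.486]
force: [-1.8, -0.3, 13.5]
grip_width: 0.033
finger_force: 38.5
clock: 16.55
position: [0.4441, -0.0572, 0.1378]
tool_rot: [3.139, -0.004, 0.486]
force: [-0.8, -0.6, -1.6]
grip_width: 0.0332
finger_force: 41.6
[0.4896 0.3556]
move [ 3.88 -5.73 -0.04] twist -5.2 yaw now 27.8 pos [ 0.4441 -0.0572  0.1378] t 16.55 q7 -1.28
```

```bash
python3 -m creep '[[3.88,-5.73,0,-5.2,0],[3.88,-5.73,0,-5.2,0],[3.88,-5.73,0,-5.2,0],[3.88,-5.73,0,-5.2,0],[3.88,-5.73,0,-5.2,0]]'|head -3; python3 -c "
from h import *
go(.4896,.3556,.0306,69.4)"
```

```text
clock: 17.18
position: [0.4763, 0.2554, 0.1341]
tool_rot: [-3.141, 0.001, 1.215]
move [ 1.64 -0.37  1.72] twist 0.02 yaw now 69.6 pos [0.4763 0.2554 0.1341] t 17.175 q7 -1.28
```

```bash
python3 -m creep '[[1.4,-0.37,0,0,0],[1.4,-0.37,0,0,0],[1.4,-0.37,0,0,0],[1.4,-0.37,0,0,0]]'|head -3; python3 - <<'E'
from h import *
s=status.observe();im=grab_frame("wrist");cv2.imwrite("pics/w4.png",im)
go(.4896,.3556,.0306,69.4)
E
```

```text
clock: 17.68
position: [0.4851, 0.3391, 0.1342]
tool_rot: [-3.141, 0.002, 1.212]
move [ 0.29 -0.03  1.73] twist 0.0 yaw now 69.4 pos [0.4853 0.3388 0.1344] t 17.725 q7 -1.38
```

View pics/w4.png

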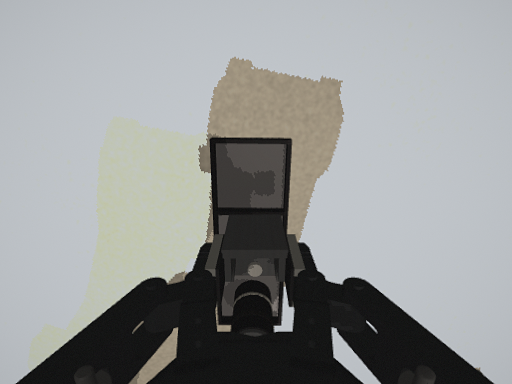

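The bracket is held upright, plate ahead. The empty far pocket is at (212–292, 139–212), with its far edge at row 139.

```bash
python3 -c "
from h import *
s=status.observe();C=cam('wrist',s);print(back(C,[(251,138.5),(209,138.5),(292.5,138.5)],.014), back(C,[(249,212)],.014))"
python3 -m creep '[[0.29,-0.03,0.3,0,0],[0.29,-0.03,0.9,0,0],[0.29,-0.03,1.4,0,0],[0.29,-0.03,1.6,0,0],[0.29,-0.03,1.68,0,0]]'
```

```text
[[0.5015 0.3862]
 [0.4646 0.4001]
 [0.538  0.3726]] [[0.473  0.3169]]
clock: 18.35
position: [0.4899, 0.3567, 0.0341]
tool_rot: [3.142, 0.0, 1.212]
force: [0.5, 0.6, -0.5]
grip_width: 0.0332
finger_force: 41.5
```

```bash
python3 -m creep '[[0,0,0.02,0,0],[0,0,0.04,0,0],[0,0,0.05,0,0],[0,0,0.06,0,0],[0,0,0.06,0,0]]';python3 -m creep '[[0,0,0,0,0.9],[0,0,0,0,0.9],[0,0,0,0,0.9],[0,0,0,0,0.9],[0,0,0,0,0.9]]'; python3 -m creep '[[0,0,-0.4,0,0.9],[0,0,-1,0,0.9],[0,0,-2,0,1],[0,0,-2,0,1]]' >/dev/null; python3 -c "
from h import *
go(.546,-.0675,.14,30)"
```

```text
clock: 18.98
position: [0.4898, 0.3572, 0.0307]
tool_rot: [3.141, -0.0, 1.212]
force: [-0.5, -0.3, 2.3]
grip_width: 0.0333
finger_force: 41.7
clock: 19.6
position: [0.4897, 0.3572, 0.0305]
tool_rot: [-3.142, -0.0, 1.212]
force: [0.2, -0.1, 0.8]
grip_width: 0.0767
finger_force: 0.0
move [-6.33  3.35  0.22] twist 4.93 yaw now 69.5 pos [0.4912 0.3585 0.1548] t 20.1 q7 -1.38
```

```bash
python3 -m creep '[[-6.33,3.35,0.2,0,1],[-6.33,3.35,0.2,0,1],[-6.33,3.35,0.2,0,1],[-6.33,3.35,0.2,0,1],[-6.33,3.35,0.2,0,1]]'>/dev/null; python3 -m creep '[[-2.4,1.4,0,0,1],[-2.4,1.4,0,0,1],[-2.4,1.4,0,0,1],[-2.4,1.4,0,0,1],[-2.4,1.4,0,0,1]]'|head -3; python3 - <<'E'
from h import *
s=status.observe();im=grab_frame("wrist");cv2.imwrite("pics/w5.png",im);C=cam("wrist",s)
for d in silhouettes("wrist","short_lens")[:2]:
    m=d["mask"].astype(np.uint8);c,_=cv2.findContours(m,0,2);c=max(c,key=cv2.contourArea);print(d["p"],cv2.boundingRect(c))
print(proj(C,[(.546,-.0675,.042),(.546,-.0675,0)]))
go(.546,-.0675,.027)
E
```

```text
clock: 21.35
position: [0.5576, -0.1162, 0.1414]
tool_rot: [-3.141, -0.0, 1.213]
0.58 (203, 129, 38, 41)
0.41 (4, 16, 87, 61)
[[220.6924 151.8006]
 [225.5785 144.1843]]
move [ 0.68 -0.46  1.91] twist 0 yaw now 69.6 pos [ 0.5578 -0.1156  0.1417] t 21.45 q7 -0.56
```

```bash
python3 -m creep '[[0.68,-0.46,0,0,1],[0.68,-0.46,0,0,1],[0.68,-0.46,0.8,0,1],[0.68,-0.46,1.6,0,1],[0.68,-0.46,1.89,0,1]]'>/dev/null; python3 -m creep '[[0,0,0,0,1],[0,0,0,0,0],[0,0,0,0,0],[0,0,0,0,0],[0,0,0,0,0]]' 40;python3 -m creep '[[0,0,0,0,0],[0,0,-0.4,0,0],[0,0,-1,0,0],[0,0,-1.6,0,0],[0,0,-1.6,0,0]]';  python3 -c "
from h import *
go(.4915,-.3204,.125)"
```

```text
clock: 22.7
position: [0.5467, -0.0692, 0.0294]
tool_rot: [3.14, -0.0, 1.212]
force: [-2.9, -0.4, 13.3]
grip_width: 0.0322
finger_force: 38.4
clock: 23.32
position: [0.5476, -0.0694, 0.127]
tool_rot: [3.137, -0.001, 1.212]
force: [0.0, 0.0, -1.0]
grip_width: 0.0322
finger_force: 40.3
move [-4.25  0.59  0.03] twist 0 yaw now 69.4 pos [ 0.5476 -0.0694  0.127 ] t 23.325 q7 -0.66
```

```bash
python3 -m creep '[[-4.25,0.6,0,0,0],[-4.25,0.6,0,0,0],[-4.25,0.6,0,0,0],[-4.25,0.6,0,0,0],[-4.25,0.6,0,0,0]]'>/dev/null; python3 -m creep '[[0,0,0,0,0],[0,0,0,0,0]]' >/dev/null; python3 - <<'E'
from h import *
s=status.observe();im=grab_frame("wrist");C=cam("wrist",s)
go(.4915,-.3204,.0324)
E=(.469,-.291,-52.6)
def dr(P,z):
    x,y,a=E;a=np.radians(a);P=np.array(P,float)@np.array([[np.cos(a),np.sin(a)],[-np.sin(a),np.cos(a)]])+[x,y]
    cv2.polylines(im,[((proj(C,np.c_[P,np.full(len(P),z)])-[100,80]+.5)*2).round().astype(int)],True,(0,0,255),1)
R=lambda x0,x1,h:[(x0,-h),(x1,-h),(x1,h),(x0,h)]
im=cv2.resize(im[80:380,100:500],None,fx=2,fy=2)
dr(R(-.076,.076,.039),.014);dr(R(-.072,-.002,.035),.003)
cv2.imwrite("pics/w6o.png",im)
E
```

```text
move [-0.02  0.01  1.53] twist 0 yaw now 69.6 pos [ 0.4912 -0.3189  0.1243] t 24.25 q7 -0.19
```

View pics/w6o.png

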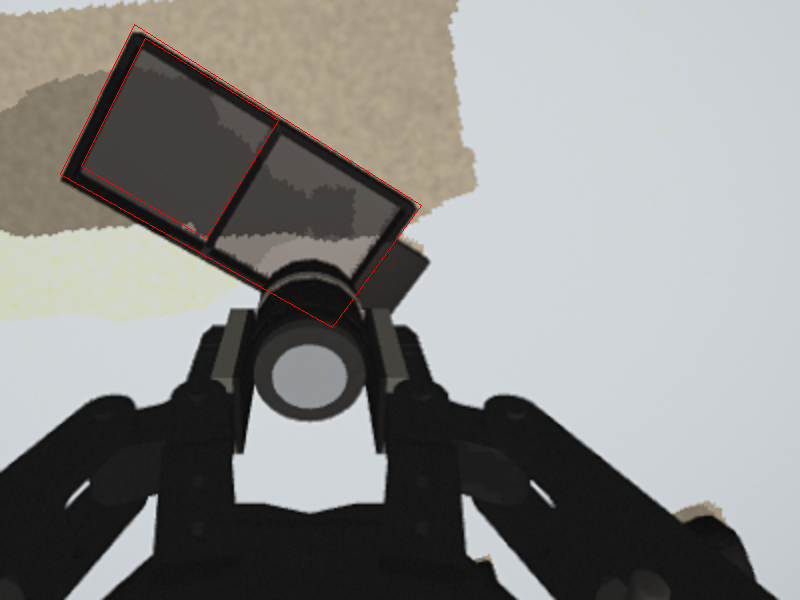

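```bash
python3 -m creep '[[-0.06,0.01,0.6,0,0],[-0.06,0.01,1.1,0,0],[-0.06,0.01,1.4,0,0],[-0.06,0.01,1.46,0,0],[-0.06,0.01,1.5,0,0]]'; python3 -m creep '[[0,0,0.01,0,0],[0,0,0.02,0,0],[0,0,0.02,0,0]]'
```

```text
clock: 24.88
position: [0.4905, -0.324, 0.035]
tool_rot: [3.141, 0.0, 1.213]
force: [0.2, -0.4, -1.6]
grip_width: 0.0325
finger_force: 40.3
clock: 25.25
position: [0.4899, -0.3242, 0.0335]
tool_rot: [3.141, 0.0, 1.212]
force: [-0.6, 0.8, -1.4]
grip_width: 0.0327
finger_force: 40.3
```

```bash
python3 -m creep '[[0,0,0.01,0,0],[0,0,0.02,0,0],[0,0,0.025,0,0],[0,0,0.025,0,0]]';python3 -m creep '[[0,0,0,0,0.9],[0,0,0,0,0.9],[0,0,0,0,0.9],[0,0,0,0,0.9],[0,0,0,0,0.9]]'; python3 -m creep '[[0,0,-0.4,0,0.9],[0,0,-1,0,0.9],[0,0,-2,0,1],[0,0,-2,0,1]]' >/dev/null; python3 -c "
from h import *
go(.4383,.0652,.15,-6.8)"
```

```text
clock: 25.75
position: [0.4899, -0.3242, 0.0324]
tool_rot: [3.141, 0.0, 1.212]
force: [-4.2, 1.9, 15.5]
grip_width: 0.0324
finger_force: 42.0
clock: 26.38
position: [0.4898, -0.324, 0.0316]
tool_rot: [-3.141, -0.0, 1.212]
force: [-0.1, -0.4, 0.5]
grip_width: 0.077
finger_force: 0.0
move [ 5.78 -3.12  0.07] twist 9.53 yaw now 69.5 pos [ 0.4916 -0.325   0.1558] t 26.875 q7 -0.17
```

```bash
python3 -m creep '[[5.78,-3.1,0,1.3,1],[5.78,-3.1,0,2.6,1],[5.78,-3.1,0,3.9,1],[5.78,-3.1,0,5.2,1],[5.78,-3.1,0,6.2,1]]'>/dev/null; python3 -m creep '[[0,0,0,1.3,1],[0,0,0,2.6,1],[0,0,0,3.3,1],[0,0,0,3.3,1]]' |head -3; python3 -c "
from h import *
go(.4383,.0652,.15,-6.8)"
```

```text
clock: 28.0
position: [0.45, -0.0258, 0.1514]
tool_rot: [3.141, 0.0, -0.105]
move [-0.35 -1.49  0.02] twist 0.1 yaw now -6.0 pos [ 0.45   -0.0258  0.1514] t 28.0 q7 -1.87
```

```bash
python3 -m creep '[[-0.35,-1.49,0,0.1,1],[-0.35,-1.49,0,0.1,1],[-0.35,-1.49,0,0.1,1],[-0.35,-1.49,0,0.1,1]]' |head -3; python3 - <<'E'
from h import *
s=status.observe();im=grab_frame("wrist");C=cam("wrist",s)
go(.4383,.0652,.026,-6.8)
def dr(E,P,z,col):
    x,y,a=E;a=np.radians(a);P=np.array(P,float)@np.array([[np.cos(a),np.sin(a)],[-np.sin(a),np.cos(a)]])+[x,y]
    cv2.polylines(im,[((proj(C,np.c_[P,np.full(len(P),z)])-[150,120]+.5)*3).round().astype(int)],True,col,1)
R=lambda x0,x1,h:[(x0,-h),(x1,-h),(x1,h),(x0,h)]
im=cv2.resize(im[120:320,150:350],None,fx=3,fy=3)
B=(.4383,.0652,-6.8)
dr(B,R(-.021,.021,.017),.04,(0,0,255));dr(B,R(-.021,.021,.017),0,(0,255,0))
cv2.imwrite("pics/w7o.png",im)
E
```

```text
clock: 28.5
position: [0.4388, 0.0645, 0.1515]
tool_rot: [3.141, 0.0, -0.119]
move [-0.01 -0.02  2.09] twist -0.01 yaw now -6.9 pos [0.4388 0.0642 0.1515] t 28.55 q7 -2.09
```

View pics/w7o.png

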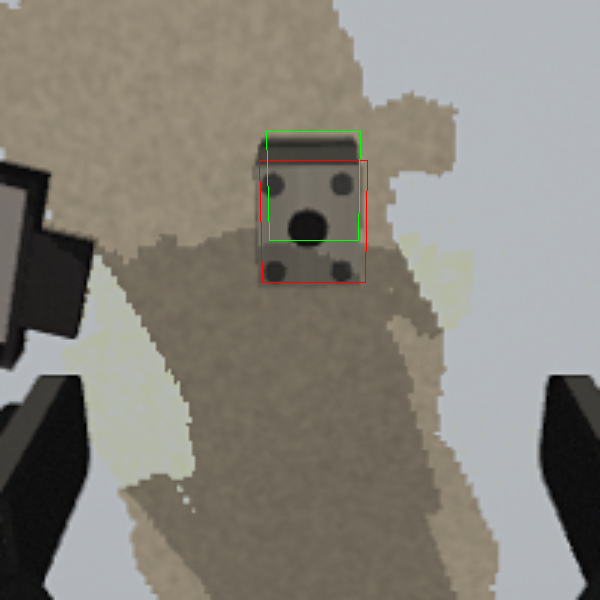

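```bash
python3 -m creep '[[-0.02,-0.04,0.8,0,1],[-0.02,-0.04,1.6,0,1],[-0.02,-0.04,2,0,1],[-0.02,-0.04,2.08,0,1],[-0.02,-0.04,2.08,0,1]]' >/dev/null; python3 -m creep '[[0,0,0,0,0],[0,0,0,0,0],[0,0,0,0,0],[0,0,0,0,0],[0,0,0,0,0]]' 45;python3 -m creep '[[0,0,-0.4,0,0],[0,0,-1,0,0],[0,0,-1.8,0,0],[0,0,-1.8,0,0]]';  python3 -c "
from h import *
go(.4455,-.2636,.14,-52.6)"
```

```text
clock: 29.8
position: [0.4382, 0.0677, 0.0275]
tool_rot: [-3.141, -0.001, -0.12]
force: [-1.8, -0.4, 14.0]
grip_width: 0.0331
finger_force: 43.5
clock: 30.3
position: [0.4394, 0.0679, 0.1377]
tool_rot: [-3.14, -0.005, -0.121]
force: [-0.4, 0.3, -2.1]
grip_width: 0.0328
finger_force: 46.6
move [ 0.77  5.47 -0.04] twist 5.71 yaw now -6.9 pos [0.4394 0.0679 0.1377] t 30.3 q7 -2.12
```

```bash
python3 -m creep '[[0.77,5.47,0,1.3,0],[0.77,5.47,0,2.6,0],[0.77,5.47,0,3.9,0],[0.77,5.47,0,5.2,0],[0.77,5.47,0,5.7,0]]'>/dev/null; python3 -m creep '[[0,0,0,0,0],[0,0,0,0,0],[0,0,0,0,0]]' |head -3; python3 -c "
from h import *
go(.4455,-.2636,.0305,-52.6)"
```

```text
clock: 31.3
position: [0.4441, -0.2435, 0.1345]
tool_rot: [3.141, 0.001, -0.914]
move [0.28 0.19 1.73] twist 0.03 yaw now -52.4 pos [ 0.4441 -0.2435  0.1345] t 31.3 q7 -2.08
```

```bash
python3 -m creep '[[0.28,0.19,0,0,0],[0.28,0.19,0.5,0,0],[0.28,0.19,1.1,0,0],[0.28,0.19,1.5,0,0],[0.28,0.19,1.66,0,0]]' |head -3; python3 -m creep '[[0,0,0.02,0,0],[0,0,0.04,0,0],[0,0,0.05,0,0],[0,0,0.05,0,0]]'
```

```text
clock: 31.92
position: [0.4449, -0.265, 0.0341]
tool_rot: [3.141, 0.001, -0.916]
clock: 32.42
position: [0.4455, -0.2651, 0.0327]
tool_rot: [-3.141, -0.001, -0.916]
force: [1.1, -0.3, -2.2]
grip_width: 0.033
finger_force: 46.5
```

```bash
python3 -m creep '[[0,0,0.01,0,0],[0,0,0.02,0,0],[0,0,0.03,0,0],[0,0,0.04,0,0],[0,0,0.04,0,0]]'
```

```text
clock: 33.05
position: [0.4453, -0.265, 0.0305]
tool_rot: [-3.141, -0.0, -0.916]
force: [-3.8, 2.9, 18.4]
grip_width: 0.0329
finger_force: 48.9
```

Contact made. I'll release, retreat and look at the result.

```bash
python3 -m creep '[[0,0,0,0,0.9],[0,0,0,0,0.9],[0,0,0,0,0.9],[0,0,0,0,0.9],[0,0,0,0,0.9]]'; python3 -m creep '[[0,0,-0.4,0,0.9],[0,0,-1,0,0.9],[0,0,-2,0,1],[0,0,-3,0,1],[0,0,-3.5,0,1]]' >/dev/null;  python3 -m creep '[[-1,-1,0,0,1],[-2,-2,0,0,1],[-2,-2,0,0,1],[-2,-2,0,0,1]]' | head -2; python3 - <<'E'
from h import *
a=grab_frame("top");w=grab_frame("wrist");cv2.imwrite("pics/top2.png",a)
o=np.zeros((600,800,3),np.uint8);o[:380]=cv2.resize(a[125:277,90:410],(800,380),interpolation=cv2.INTER_CUBIC)
o[380:,:293]=cv2.resize(w,(293,220));s=grab_frame("scene");o[380:,300:]=cv2.resize(s[110:258,40:377],(500,220))
cv2.imwrite("pics/fin.png",o)
E
```

```text
clock: 33.67
position: [0.4452, -0.265, 0.0298]
tool_rot: [3.142, 0.0, -0.916]
force: [-0.1, -0.7, -0.6]
grip_width: 0.0768
finger_force: 0.0
clock: 34.8
position: [0.4677, -0.0935, 0.24]
```

View pics/fin.png

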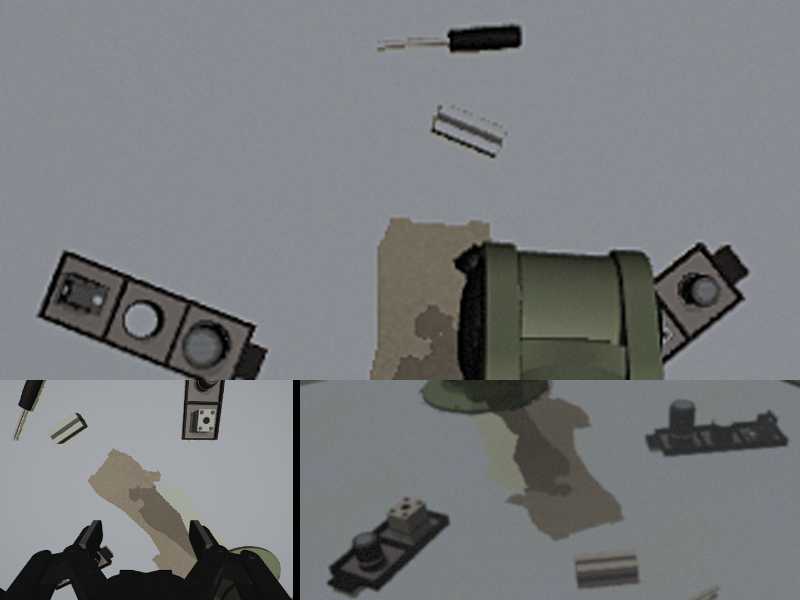

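The final view shows every part upright in its own pocket: in the top view the long lens is at (205,345), the puck at (142,318), the bracket at (83,292) and the short lens at (700,290). The clamp block shows in the scene view, and the offcut and screwdriver haven't moved.

```bash
python3 -c "
from workcell import *
print(bot.job_done())"
```

```text
the job is handed in; nothing more can be done
None
```

Both scanner kits are made up and the job is handed in at about 35 s: all five parts were set down upright in their pockets in the order asked, and the profile offcut and screwdriver were left where they were.

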